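# Third hand: padded stop against a ukulele body

## Robot

A 6-joint arm with a two-finger parallel gripper is mounted at the origin on the work surface. World frame = base frame: x ahead of the robot, y to its left, z up, the work surface at z = 0. Lengths are in mm, angles in rad, forces in N, time in s.
With the tool pointing down it reaches from about 300 to 875 mm from the base axis. Payload 6.4 kg.
Tool frame: the origin (TCP) lies between the finger pads, 19 mm behind the fingertips; this is the grasp point; x points along the fingers, z is the direction in which the jaws open and shut, and the axes are right-handed (so a half turn about x gives the same grasp; the last joint's range is limited). The gripper opens to 88 mm and grips with 3 to 60 N. Pads are 18 mm wide; open, the fingers measure 123 mm over their backs; the gripper's body (75 mm by 187 mm) begins 45 mm behind the grasp point.
Start: joints at [-1.523, 0.181, 1.607, -0, 1.354, -0.206], TCP at [144.389, -556.591, 257.414] pointing down, gripper open.
Joint ranges: [-2.99, 2.99], [-0.89, 2.07], [0.3, 2.58], [-1.14, 4.28], [0, 2.63], [-3.12, 3.12]. Speed limits (rad/s): [2.57, 2.57, 3.01, 3.14, 3.14, 3.14].

## Interface

Orientations are given as a rotation vector (axis times angle).
In Python, from station import state, camera, camera_params, job_done gives the robot as it stands.
- The arm moves only by the shell command python3 -m inch 'ROWS' [FORCE]. ROWS is JSON, one flat list of numbers, 7 for each row, row after row: the opening, from 0 (shut) to 1 (fully open), then the shift along the tool's x, y, z each as a share of 250 mm, from -1 to 1, then the turn, a rotation vector about the tool's x, y, z each as a share of pi/4 rad, from -1 to 1. A call has 1 to 12 rows; each row is the pose to reach, as a shift and turn from the pose commanded when the call began, along the tool's axes at that moment; what a row does not reach only later rows make up. A row lasts 1/12 s, in which the tool goes at most 41.7 mm and 7.16 degrees, less where a joint would pass 70% of its speed; a pose out of reach is approached as far as the arm can. A call with a number of a shift or a turn outside -1 to 1 is refused whole. A call with a gripper value outside its range is refused whole. The fingers move at their own pace and stop on an object; FORCE is the grip in N (left out, the last holds). Time passes only in rows, so rows that repeat a pose let the fingers close. It gives the time, the measured TCP pose, the force and the opening at its end, in the units of the state.
- state(): the state, without advancing time (a new reading comes with each control period).
- camera(name): name is "scene" or "top" or "wrist"; returns the picture (400x640x3 uint8, red, green, blue); there is no depth.
- camera_params(name): a dict with "mtx" (3x3 intrinsics, pixels), "k1" (the pictures are not rectified: a ray, as slopes to the right and down, at radius r is drawn at 1 + k1 r^2 times it, then the intrinsics apply), "origin" and "attitude" of the camera in the world; the wrist camera has in their place "hand_eye" (4x4, takes a point from camera to tool coordinates, whose origin is the TCP and whose axes are the tool frame's). Camera axes: x right, y down, z forward; pixel columns grow to the right and rows downward; lengths in mm; the calibration is good to about 2 mm. A picture is of the moment at which its call begins: read the wrist's pose just before it. camera_params takes no time and is no camera call.
- job_done(): hands the job in, once; it reports no verdict.
The state is a dict: "time": time; "qpos": joint angles; "qvel": joint speeds; "effort": joint torques, N m; "tool_pos": TCP position; "orientation": TCP orientation; "contact_force": force on the tool from outside, world axes, zero at the start; "wrist_torque": the same for the moment, N m; "finger_gap": finger opening in mm.
Only numpy, scipy, OpenCV 4.12 (cv2) and the standard library are available. Lean on these libraries where they do the work, as an engineer would, in place of code of your own. Each camera call takes 0.05 s, during which the arm holds its last target.

## Task

The ukulele body on the workboard still needs its fourth padded stop: take the loose L-shaped stop, lower its slot over the bare stud so that it lies flat on the board with its rubber pad towards the ukulele, then slide it up square against the ukulele's side and keep pressing with a steady push of about 10 N. Finish while still holding it pressed like that, with your gripper well behind the stud, on the side away from the ukulele, so that I can spin the wing nut on; the sides are thin, so never shove hard (25 N would crack them), and do not touch the ukulele itself or disturb the other things on the bench.

Things in the scene. Friction and masses are not known exactly. Their poses are not given: they have to be found in the camera images.
- padded_stop: The loose stop: L-shaped brown wooden block, 0.13 kg, lying on its base left or right of the workboard. Origin: underside, middle of the width. +x to the padded front, z up. Base x -75 to +48 mm, 40 mm wide, 25 mm thick. Slot through the base, x -16 to +28 mm, 11 mm wide. Upright at the front, x +32 to +48 mm, 60 mm high, with a black rubber pad on it.
- stop_grip (a point): Middle of the plain rear part of the loose stop (solid wood behind the slot, 40 mm wide, made for gripping): on the top face of its base, 25 mm above its underside, 52 mm behind its origin. Axes as the stop's.
- pad_face (a point): Centre of the front face of the loose stop's black sponge rubber pad: 60 mm in front of the stop's origin, 34 mm above its underside. The pad is 40 mm wide, 42 mm high, 12 mm thick.
- pad (a joint): How far the rubber pad of the loose stop is squeezed, in m: 0 when free, 0.008 at most; it is springy, 2.5 N per mm, so 0.004 at 10 N. This is the true measure of the push: if the stop is also pressed down on the board, rubbing there takes up part of the push felt at the tool (friction about 0.6 of the downward force).
- stud (a point): The bare threaded stud on the workboard: its foot, on the board's top face, 18 mm above the bench. 8 mm thick, 48 mm high, tip tapered. Axes are the board's (turned up to 0.25 rad from the bench): +x points squarely to the ukulele's side, 58 mm away. To +y a fastened stop begins at 115 mm; to -y nothing. The board ends 82 mm behind the stud.
- uke_side (a point): The point of the ukulele's side that faces the bare stud, 58 mm from the stud's axis in +x, 34 mm above the board; the side is a convex upright curve of 95 mm radius. With the free pad just touching, the loose stop's origin is 2 mm behind the stud; at 10 N it is 2 mm in front of it.
- ukulele: The ukulele body without neck, pale top with a round sound hole, dark sides, 294 mm long, 190 mm wide, 65 mm deep, lying on its back on the workboard, held rigidly there by three fastened stops. Origin: on the board's underside, 98 mm in +x and 60 mm in +y from the stud; axes as the stud's, its length along y.
- tape_roll: roll of masking tape lying flat, 104 mm across, 24 mm high (bystander)
- glue_bottle: white plastic glue bottle with an orange cap, 58 mm across, 170 mm high, standing (bystander)
- sanding_block: cork sanding block with a dark abrasive sole, 110 x 62 x 30 mm (bystander); it may lie on either side of the workboard, the loose stop then lies on the other
- spool_clamp: luthier's spool clamp standing on end: two wooden discs 45 mm across on a threaded rod, 135 mm high (bystander)
- screwdriver: screwdriver with a wooden handle, 190 mm long, lying (bystander)
- wing_nut: steel wing nut, about 45 mm over its wings, lying on the near left part of the workboard (bystander: the luthier will take it)
Not all that is in view belongs to the job. What is shaped like the padded_stop but blue or purple is not meant.

How it is judged:
By the outcome, as a careful person would: the job done as asked, in the order asked, and still so for the second after the job is handed in, while the arm keeps its last pose, push and grip.
It also fails if it takes over 56 s, if anything falls off the work surface, if the arm or the gripper's body presses on something with over 40 N, if the wrist force passes 120 N, or if a joint passes its speed limit or range.

## Working session

There is one attempt and no reset: what is moved stays moved. The work goes in short steps, Python scripts to look and compute and a shell command to move; the robot and the scene stay as the last step left them, time stands still between calls to the robot, and variables do not carry over. Pictures are saved under pics/ and viewed, and the job is handed in when it is done.

```bash
ls; mkdir -p pics; python3 - <<'E'
from station import *
import cv2,numpy as np
s=state();print(s)
for n in ["scene","top","wrist"]:
    p=camera_params(n);print(n,p)
    im=camera(n);cv2.imwrite(f"pics/{n}0.png",im[:,:,::-1])
E
```

```text
pics
{'time': 0.0, 'qpos': array([-1.52330497e+00,  1.81524115e-01,  1.60796449e+00, -1.32585802e-05,
        1.35380618e+00, -2.06318768e-01]), 'qvel': array([ 5.51120978e-05, -1.54734194e-03,  1.33216623e-03, -1.41512143e-03,
       -7.10164200e-04, -1.57279718e-03]), 'effort': array([-2.75665127e-05, -4.33871412e+01, -3.41847539e+01,  7.01252581e-02,
        3.85109964e-02, -9.68556060e-05]), 'tool_pos': array([ 144.35801089, -556.07934088,  256.54066142]), 'orientation': array([ 1.02145604,  1.31978009, -1.01931017]), 'contact_force': array([-0.43757721,  0.6408621 , -0.2658665 ]), 'wrist_torque': array([ 0.01304238,  0.01462869, -0.02580458]), 'finger_gap': 87.93697039027653}
scene {'mtx': array([[366.82004115,   0.        , 318.55012031],
       [  0.        , 366.82004115, 197.38785117],
       [  0.        ,   0.        ,   1.        ]]), 'k1': -0.005875496823132777, 'origin': array([1340.01775453, -347.86927487, 1057.2450964 ]), 'attitude': array([-2.02857174, -1.37621512,  0.5442342 ])}
top {'mtx': array([[442.51924966,   0.        , 321.07666119],
       [  0.        , 442.51924966, 197.85677041],
       [  0.        ,   0.        ,   1.        ]]), 'k1': -0.06063021301575026, 'origin': array([ 317.63919066,    5.62142387, 1516.64581708]), 'attitude': array([-2.17998614,  2.16122717, -0.12659436])}
wrist {'mtx': array([[305.9813592 ,   0.        , 317.59951535],
       [  0.        , 305.9813592 , 204.68990786],
       [  0.        ,   0.        ,   1.        ]]), 'k1': -0.05299717403276605, 'hand_eye': array([[-4.89835632e-04, -2.70339468e-01,  9.62764941e-01,
        -1.26325152e+02],
       [ 2.46184551e-04, -9.62765060e-01, -2.70339377e-01,
         6.85702678e+01],
       [ 9.99999850e-01,  1.04595995e-04,  5.38150033e-04,
         1.43211186e+00],
       [ 0.00000000e+00,  0.00000000e+00,  0.00000000e+00,
         1.00000000e+00]])}
```

View pics/top0.png

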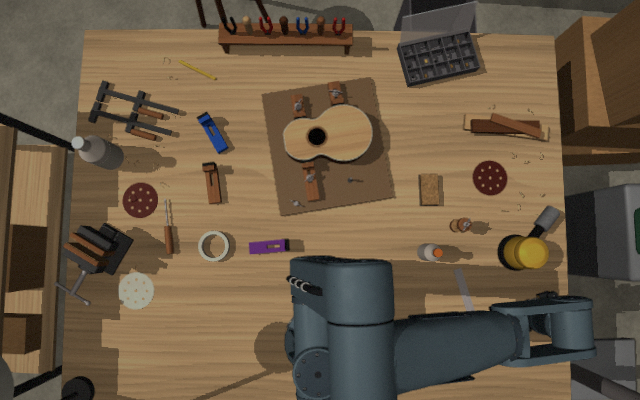

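View pics/scene0.png

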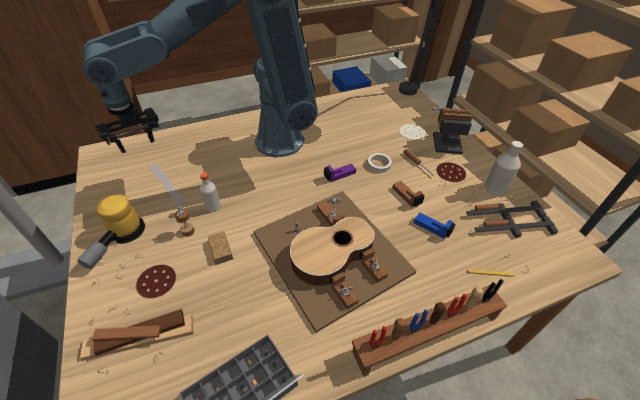

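View pics/wrist0.png

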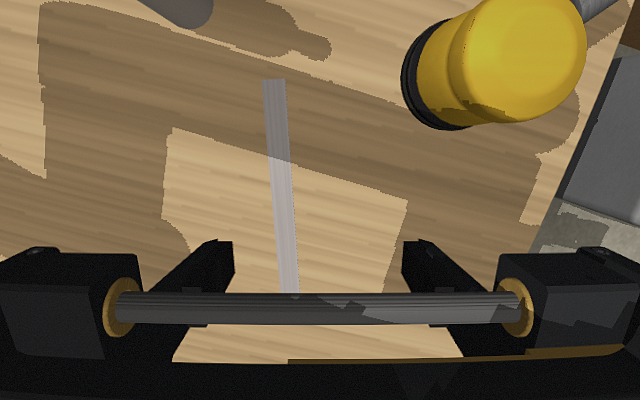

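The top picture shows three L-shaped loose candidates: brown at (211,183), blue at (212,133) and purple at (268,246). The brown stops at (298,105), (336,93) and (311,183) are fastened. The brown one at (211,183) is the one I want. The stud seems to be at about (350,181) and the wing nut at (296,204). I'll enlarge these areas.

```bash
cat > h.py <<'E'
import numpy as np,cv2
from scipy.spatial.transform import Rotation as R
from station import *
def cam(n,s=None):
    p=camera_params(n);K=p["mtx"];k1=p["k1"]
    if n=="wrist":
        s=s or state();H=np.array(p["hand_eye"]);Rt=R.from_rotvec(s["orientation"]).as_matrix()
        Rc=Rt@H[:3,:3];o=Rt@H[:3,3]+s["tool_pos"]
    else: Rc=R.from_rotvec(p["attitude"]).as_matrix();o=np.array(p["origin"])
    return K,k1,Rc,o
def ray(c,uv):
    K,k1,Rc,o=c
    d=cv2.undistortPoints(np.array([[uv]],float),K,np.array([k1,0,0,0.]))[0,0]
    v=Rc@np.array([d[0],d[1],1]);return o,v
def onz(c,uv,z):
    o,v=ray(c,uv);return o+v*(z-o[2])/v[2]
def proj(c,P):
    K,k1,Rc,o=c
    q,_=cv2.projectPoints(((np.atleast_2d(P)-o)@Rc).reshape(-1,1,3),np.zeros(3),np.zeros(3),K,np.array([k1,0,0,0.]));return q[:,0]
def crop(src,dst,x0,y0,x1,y1,f):
    im=cv2.imread(src)[y0:y1,x0:x1];im=cv2.resize(im,None,fx=f,fy=f,interpolation=cv2.INTER_CUBIC)
    cv2.imwrite(dst,im)
E
python3 - <<'E'
from h import *
crop("pics/top0.png","pics/t_stop.png",190,150,240,215,9)
crop("pics/top0.png","pics/t_board.png",255,70,400,220,4)
crop("pics/scene0.png","pics/s_board.png",250,160,450,330,4)
E
```

```text
(no output)
```

View pics/t_stop.png

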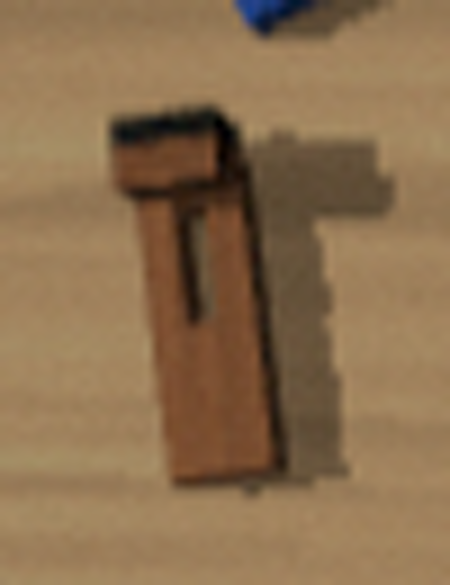

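View pics/t_board.png

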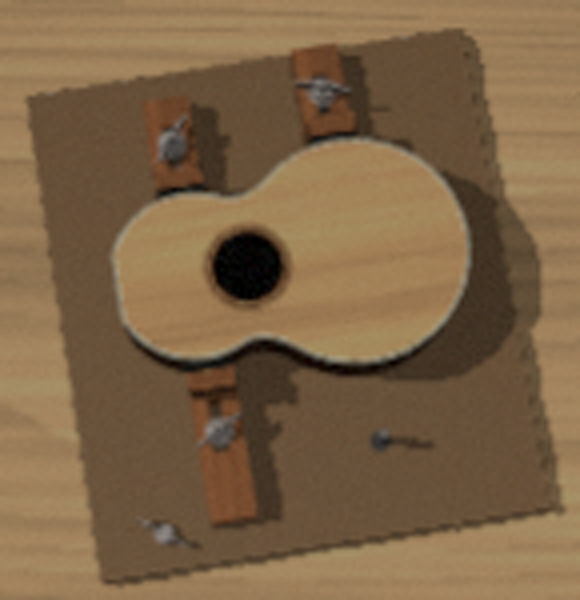

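View pics/s_board.png

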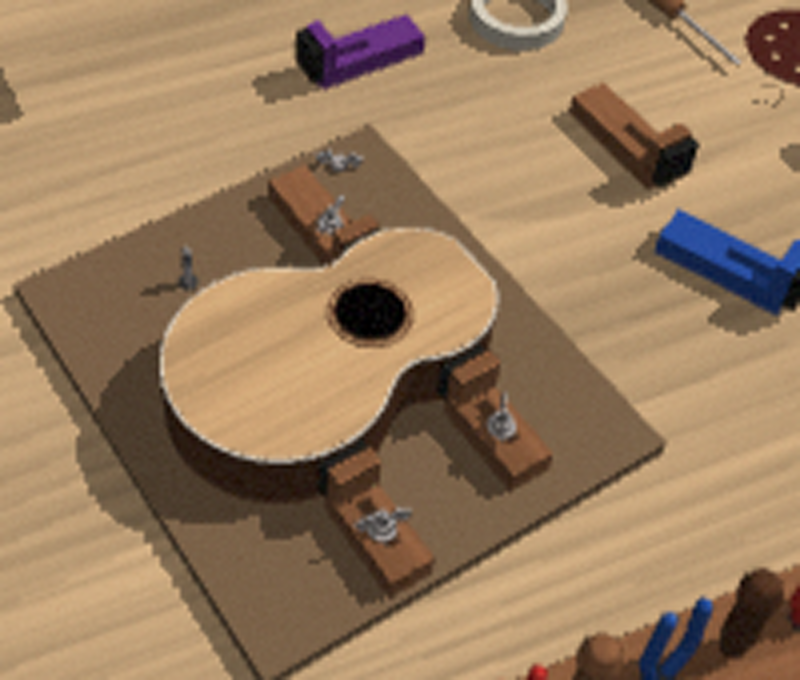

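```bash
python3 - <<'E'
from h import *
np.set_printoptions(precision=1,suppress=True)
T=cam("top");S=cam("scene")
def f(x0,y0,k):return lambda x,y:((x+.5)/k-.5+x0,(y+.5)/k-.5+y0)
a=f(190,150,9);b=f(255,70,4);s=f(250,160,4)
print("stop rear",onz(T,a(172,481),25),onz(T,a(274,472),25),"front top upright",onz(T,a(112,135),60),onz(T,a(215,122),60),"mid of base/upright",onz(T,a(136,192),25),onz(T,a(245,182),25))
print("board",[onz(T,b(*q),18) for q in [(28,97),(463,30),(562,510),(103,583)]])
print("stud tip/foot top",onz(T,b(380,438),18),onz(T,b(380,438),66))
print("stud scene foot",onz(S,s(190,289),18),"tip",onz(S,s(187,248),66))
print("fst stop rear", onz(T,b(213,524),43),onz(T,b(257,517),43))
E
```

```text
stop rear [457.3 373.5  25. ] [461. 335.  25.] front top upright [582.9 392.   60. ] [588.1 353.7  60. ] mid of base/upright [567.4 391.2  25. ] [571.6 349.7  25. ]
board [array([843.8, 203.8,  18. ]), array([ 909.6, -178.3,   18. ]), array([ 483.9, -260.8,   18. ]), array([418. , 129.9,  18. ])]
stud tip/foot top [ 544.5 -104.9   18. ] [ 537.2 -101.4   66. ]
stud scene foot [ 551.3 -107.2   18. ] tip [ 543.6 -105.5   66. ]
fst stop rear [466.6  36.7  43. ] [472.9  -0.1  43. ]
```

```bash
cat >> h.py <<'E'
def plan(P,yaw,flip=0,s=None,pitch=0):
    """yaw: world angle of stop/board +x; tool x down, tool z along -/+ stop y"""
    s=s or state();A=R.from_rotvec(s["orientation"]);A_=A.as_matrix()
    sx=np.array([np.cos(yaw),np.sin(yaw),0]);sy=np.array([-sx[1],sx[0],0])
    x=np.array([0,0,-1.]);z=(sy if not flip else -sy);y=np.cross(z,x)
    B=R.from_matrix(np.c_[x,y,z])
    d=A_.T@(np.array(P)-s["tool_pos"]);r=(A.inv()*B).as_rotvec()
    print("shift share",np.round(d/250,4),"turn share",np.round(r/(np.pi/4),4),"| dist",round(np.linalg.norm(d),1),"deg",round(np.degrees(np.linalg.norm(r)),1))
    return B
def st():
    s=state();A=R.from_rotvec(s["orientation"]).as_matrix()
    print("t",round(s["time"],2),"pos",np.round(s["tool_pos"],2),"F",np.round(s["contact_force"],2),"M",np.round(s["wrist_torque"],2),"gap",round(s["finger_gap"],2),"q",np.round(s["qpos"],2));print(np.round(A,3));return s
E
python3 - <<'E'
from h import *
np.set_printoptions(precision=4,suppress=True)
st()
plan([475,356,220],.145,0);plan([475,356,220],.145,1)
E
```

```text
t 0.15 pos [ 144.36 -556.2   256.74] F [ 0.04 -0.17  0.19] M [ 0.01  0.04 -0.02] gap 88.17 q [-1.52  0.18  1.61 -0.    1.35 -0.21]
[[-0.     0.968  0.251]
 [ 0.001  0.251 -0.968]
 [-1.     0.    -0.001]]
shift share [ 0.1516  2.1963 -3.1997] turn share [-3.8615  0.0004 -0.0025] | dist 971.0 deg 173.8
shift share [ 0.1516  2.1963 -3.1997] turn share [ 0.1385 -0.0017 -0.0002] | dist 971.0 deg 6.2
```

```bash
python3 -m inch '[1,0,0.1,-0.1,0,0,0, 1,0,0.22,-0.2,0,0,0, 1,0,0.35,-0.3,0,0,0, 1,0,0.47,-0.4,0,0,0, 1,0,0.58,-0.5,0,0,0, 1,0,0.7,-0.59,0,0,0, 1,0,0.8,-0.65,0,0,0, 1,0,0.87,-0.69,0,0,0]'
python3 - <<'E'
from h import *
st();plan([480,-115,240],.172,1)
E
```

```text
time: 0.82
tool_pos: [312.9, -332.5, 257.3]
orientation: [1.02, 1.319, -1.019]
contact_force: [-0.9, -0.5, 0.4]
finger_gap: 88.1
t 0.82 pos [ 312.85 -332.52  257.32] F [-0.93 -0.52  0.44] M [0.01 0.02 0.  ] gap 88.07 q [-1.08 -0.09  1.89  0.    1.34  0.24]
[[ 0.     0.968  0.253]
 [ 0.001  0.253 -0.968]
 [-1.     0.    -0.   ]]
shift share [ 0.07    0.8666 -0.673 ] turn share [ 0.106  -0.0006 -0.0006] | dist 274.9 deg 4.8
```

```bash
python3 -m inch '[1,0.01,0.12,-0.1,0.02,0,0, 1,0.02,0.25,-0.2,0.04,0,0, 1,0.03,0.37,-0.3,0.06,0,0, 1,0.04,0.49,-0.4,0.08,0,0, 1,0.05,0.61,-0.5,0.1,0,0, 1,0.06,0.73,-0.57,0.106,0,0, 1,0.07,0.82,-0.64,0.106,0,0, 1,0.07,0.866,-0.673,0.106,0,0, 1,0.07,0.866,-0.673,0.106,0,0, 1,0.07,0.866,-0.673,0.106,0,0]'
python3 - <<'E'
from h import *
s=st();im=camera("wrist");cv2.imwrite("pics/w1.png",im[:,:,::-1]);import pickle;pickle.dump(s,open("s1.pkl","wb"))
E
```

```text
time: 1.65
tool_pos: [478.8, -117.3, 239.6]
orientation: [1.081, 1.287, -1.082]
contact_force: [-0.5, -0.3, 0.1]
finger_gap: 88.0
t 1.65 pos [ 478.85 -117.29  239.58] F [-0.48 -0.32  0.11] M [ 0.   -0.02 -0.05] gap 88.03 q [-0.48  0.01  1.83 -0.    1.3   0.92]
[[-0.001  0.985  0.172]
 [ 0.     0.172 -0.985]
 [-1.    -0.001 -0.   ]]
```

View pics/w1.png

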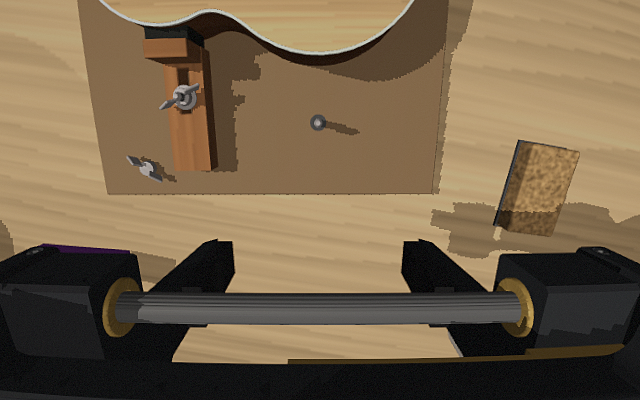

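The stud stands alone at (317,122), with the fastened stop and the wing nut to its left. The board's rear edge is close to horizontal at row 194. I'll enlarge this.

```bash
python3 - <<'E'
from h import *
crop("pics/w1.png","pics/w1s.png",290,100,370,150,10)
crop("pics/w1.png","pics/w1u.png",230,20,450,130,3.6)
crop("pics/w1.png","pics/w1e.png",95,180,195,210,8)
crop("pics/w1.png","pics/w1f.png",380,100,450,205,5)
E
```

```text
(no output)
```

View pics/w1s.png

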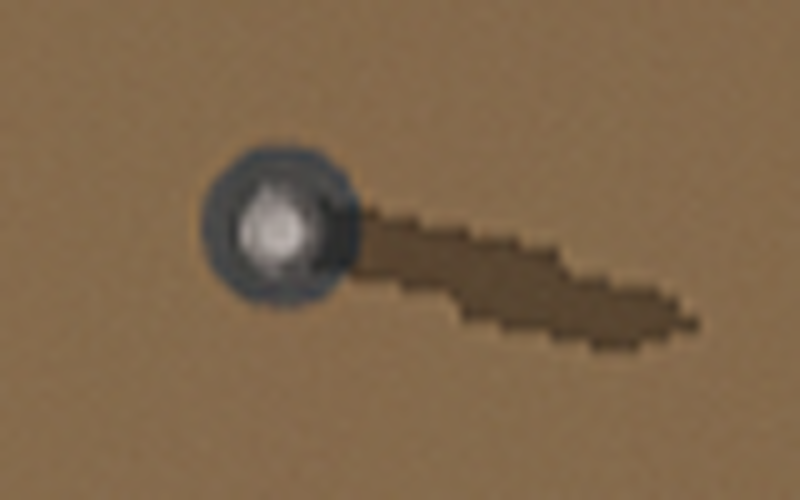

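View pics/w1e.png

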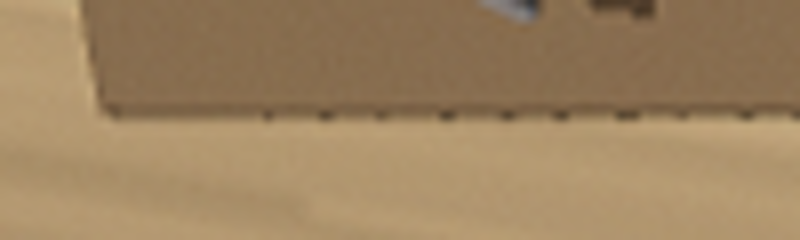

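View pics/w1f.png

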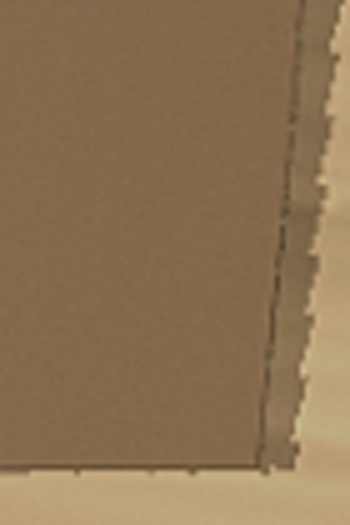

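View pics/w1u.png

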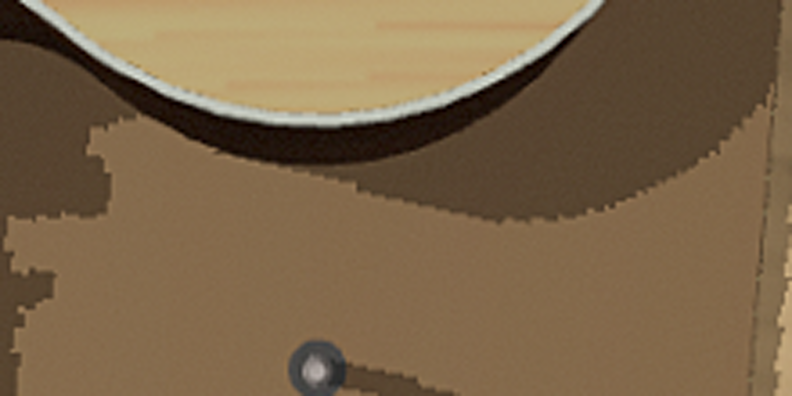

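```bash
python3 - <<'E'
from h import *
import pickle
np.set_printoptions(precision=1,suppress=True)
W=cam("wrist",pickle.load(open("s1.pkl","rb")))
def f(x0,y0,k):return lambda x,y:((x+.5)/k-.5+x0,(y+.5)/k-.5+y0)
a=f(290,100,10)
print("stud ring foot",onz(W,a(281,225),18),"tip",onz(W,a(277,231),66),"cam",W[3])
e=f(95,180,8);g=f(380,100,5)
L=onz(W,e(105,103),18);Rr=onz(W,g(262,465),18);U=onz(W,g(302,5),18)
print(L,Rr,U,"yaw rear",np.arctan2((L-Rr)[1],(L-Rr)[0])-np.pi/2,"right",np.arctan2((U-Rr)[1],(U-Rr)[0]))
Lm=onz(W,e(700,104),18);print("yaw2",np.arctan2((L-Lm)[1],(L-Lm)[0])-np.pi/2)
n=np.array([np.cos(.172),np.sin(.172)])
S=onz(W,a(281,225),18)[:2]
print("stud to rear edge",(S-L[:2])@n,(S-Rr[:2])@n)
u=f(230,20,3.6)
q=onz(W,u(318,124),83);print("uke top edge",q,(q[:2]-S)@n, "bottom",onz(W,u(318,163),18),(onz(W,u(318,163),18)[:2]-S)@n)
E
```

```text
stud ring foot [ 543.5 -107.7   18. ] tip [ 543.4 -107.3   66. ] cam [ 546.9 -107.   365.8]
[422.1 126.6  18. ] [ 488.1 -254.    18. ] [ 589.8 -235.4   18. ] yaw rear 0.17159362929346988 right 0.18142847679189297
yaw2 0.16857856933391901
stud to rear edge 79.52102725153662 79.67801940964131
uke top edge [600.  -98.1  83. ] 57.25056601949219 bottom [601.6 -97.9  18. ] 58.91556131534124
```

```bash
python3 - <<'E'
from h import *
plan([478,120,220],.16,1)
E
python3 -m inch '[1,0,-0.01,-0.12,0,0,0, 1,0.01,-0.03,-0.26,0,0,0, 1,0.02,-0.05,-0.4,0,0,0, 1,0.03,-0.07,-0.54,0,0,0, 1,0.04,-0.09,-0.68,0,0,0, 1,0.06,-0.13,-0.82,0,0,0, 1,0.08,-0.16,-0.95,0,0,0]'
python3 - <<'E'
from h import *
st();plan([478,358,190],.145,1)
E
```

```text
shift share [ 0.0786  0.1602 -0.9383] turn share [ 0.0143 -0.0001  0.0011] | dist 238.8 deg 0.6
time: 2.28
tool_pos: [398.2, 109.6, 220.0]
orientation: [1.085, 1.283, -1.084]
contact_force: [1.3, -0.2, -1.0]
finger_gap: 87.7
t 2.28 pos [398.21 109.62 219.99] F [ 1.29 -0.22 -1.02] M [ 0.06 -0.05 -0.01] gap 87.72 q [-0.02 -0.16  2.03 -0.    1.27  1.38]
[[ 0.001  0.986  0.167]
 [-0.     0.167 -0.986]
 [-1.     0.001  0.   ]]
shift share [ 0.1201  0.4809 -0.9261] turn share [ 0.0295  0.0003 -0.0009] | dist 262.6 deg 1.3
```

```bash
python3 -m inch '[1,0.01,0.06,-0.11,0,0,0, 1,0.02,0.12,-0.24,0.01,0,0, 1,0.03,0.19,-0.38,0.02,0,0, 1,0.05,0.26,-0.52,0.03,0,0, 1,0.07,0.34,-0.66,0.03,0,0, 1,0.09,0.41,-0.79,0.03,0,0, 1,0.11,0.46,-0.88,0.03,0,0, 1,0.12,0.48,-0.926,0.03,0,0, 1,0.12,0.48,-0.926,0.03,0,0, 1,0.12,0.48,-0.926,0.03,0,0]'
python3 - <<'E'
from h import *
s=st();im=camera("wrist");cv2.imwrite("pics/w2.png",im[:,:,::-1]);import pickle;pickle.dump(s,open("s2.pkl","wb"))
crop("pics/w2.png","pics/w2c.png",250,60,410,260,3.5)
E
```

```text
time: 3.12
tool_pos: [478.1, 356.7, 189.5]
orientation: [1.099, 1.275, -1.102]
contact_force: [0.2, -0.8, -0.8]
finger_gap: 88.2
t 3.12 pos [478.13 356.67 189.52] F [ 0.16 -0.79 -0.84] M [-0.05 -0.   -0.01] gap 88.24 q [ 0.44  0.3   1.61 -0.    1.24  1.87]
[[-0.001  0.989  0.146]
 [-0.001  0.146 -0.989]
 [-1.    -0.001  0.001]]
```

View pics/w2.png

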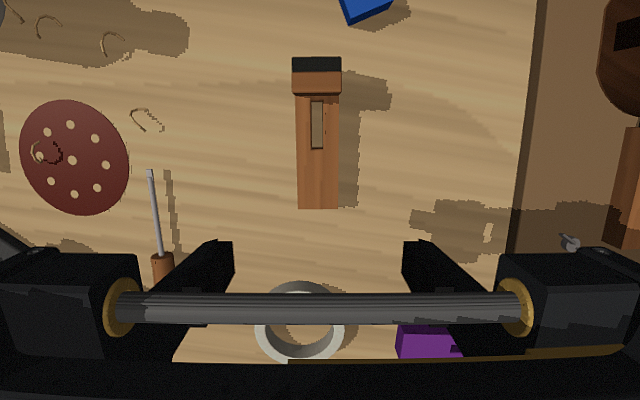

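View pics/w2c.png

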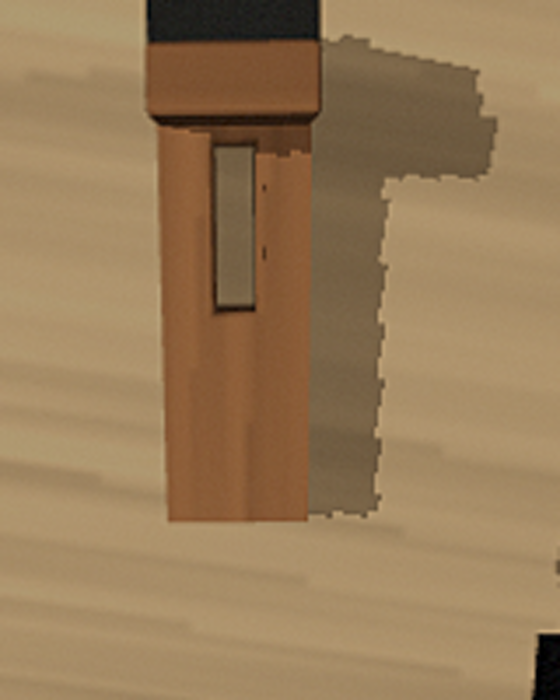

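The close crop shows the brown wooden stop with its black pad at the front and its slot. Rear corners are at crop (168,521) and (308,521), so the choice is confirmed.

```bash
python3 - <<'E'
from h import *
import pickle
np.set_printoptions(precision=2,suppress=True)
W=cam("wrist",pickle.load(open("s2.pkl","rb")))
def f(x0,y0,k):return lambda x,y:((x+.5)/k-.5+x0,(y+.5)/k-.5+y0)
a=f(250,60,3.5)
A=onz(W,a(168,520.5),25);B=onz(W,a(308,520.5),25);C=onz(W,a(158,126),25);D=onz(W,a(312,126),25)
E=onz(W,a(147,42),60);F=onz(W,a(320,42),60); G=onz(W,a(147,112),60);H=onz(W,a(321,112),60)
print(A,B,C,D,E,F,G,H)
for p,q in[(A,B),(C,D),(E,F),(G,H)]: print("w",np.linalg.norm(p-q),"yaw",np.arctan2((p-q)[1],(p-q)[0])-np.pi/2)
mids=[(A+B)/2,(E+F)/2,(G+H)/2]
d=mids[1]-mids[0];print("axis yaw",np.arctan2(d[1],d[0]),np.linalg.norm(d[:2]),"->123 (75+48)")
d=mids[2]-mids[0];print("axis yaw",np.arctan2(d[1],d[0]),np.linalg.norm(d[:2]),"->107")
for l,r in[((168,520),(161,250)),((308,520),(311,250))]:
    P=onz(W,a(*r),25)-onz(W,a(*l),25);print(np.arctan2(P[1],P[0]))
y=.144
s1=onz(W,a(234,306),25);s0=onz(W,a(234,146),25);print("slot rear/front top",s1,s0)
u=np.array([np.cos(y),np.sin(y),0]);O=mids[0]+75*u;print("origin",O,"slot rel",(s1-O)@u,(s0-O)@u,"lat slot",(s1-O)@np.array([-u[1],u[0],0]))
E
```

```text
[458.78 371.94  25.  ] [464.57 332.73  25.  ] [563.6  388.28  25.  ] [569.41 348.98  25.  ] [578.99 390.27  60.  ] [584.64 352.09  60.  ] [564.19 388.37  60.  ] [569.95 349.42  60.  ]
w 39.63644567040022 yaw 0.14643663012605312
w 39.73035723337452 yaw 0.14685493891951107
w 38.60130679831716 yaw 0.146870090381779
w 39.37508064639474 yaw 0.14683244216628233
axis yaw 0.15559722781465746 121.61219039507667 ->123 (75+48)
axis yaw 0.1558876648722671 106.68423362255402 ->107
0.15479406865786738
0.15320899347505368
slot rear/front top [520.88 362.18  25.  ] [561.54 368.16  25.  ]
origin [535.9 363.1  25. ] slot rel -14.999738960390335 26.100778235293493 lat slot 1.2488218754674951
```

```bash
python3 - <<'E'
from h import *
plan([479.4,355,24],.15,1)
E
```

```text
shift share [0.6635 0.0047 0.0053] turn share [-0.0053  0.001   0.001 ] | dist 165.9 deg 0.2
```

```bash
python3 -m inch '[1,0.1,0.005,0.005,-0.005,0,0, 1,0.22,0.005,0.005,-0.005,0,0, 1,0.35,0.005,0.005,-0.005,0,0, 1,0.47,0.005,0.005,-0.005,0,0, 1,0.57,0.005,0.005,-0.005,0,0, 1,0.63,0.005,0.005,-0.005,0,0, 1,0.66,0.005,0.005,-0.005,0,0, 1,0.663,0.005,0.005,-0.005,0,0, 1,0.663,0.005,0.005,-0.005,0,0]'
python3 - <<'E'
from h import *
s=st();im=camera("wrist");cv2.imwrite("pics/w3.png",im[:,:,::-1])
E
```

```text
time: 3.92
tool_pos: [480.2, 356.2, 25.0]
orientation: [1.099, 1.276, -1.098]
contact_force: [0.6, 0.2, 0.8]
finger_gap: 88.1
t 3.92 pos [480.17 356.17  25.02] F [0.61 0.23 0.76] M [ 0.01 -0.02 -0.09] gap 88.12 q [ 0.44  0.53  1.67 -0.    0.94  1.86]
[[ 0.001  0.989  0.149]
 [ 0.     0.149 -0.989]
 [-1.     0.001 -0.   ]]
```

View pics/w3.png

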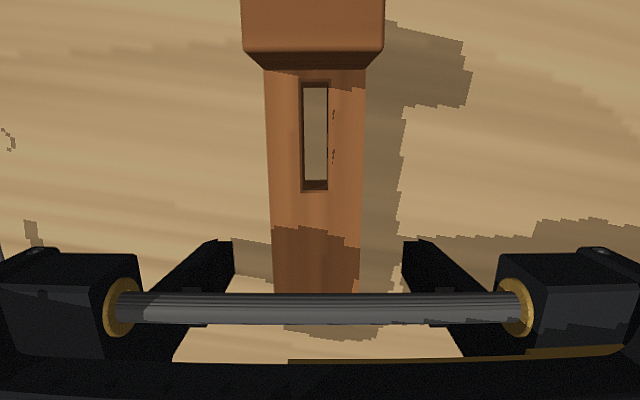

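The stop sits centred between the fingers, with the slot at (315,135). I'm closing the gripper.

```bash
python3 -m inch '[0.4,0,0,0,0,0,0, 0.3,0,0,0,0,0,0, 0.2,0,0,0,0,0,0, 0.1,0,0,0,0,0,0, 0,0,0,0,0,0,0, 0,0,0,0,0,0,0, 0,0,0,0,0,0,0, 0,0,0,0,0,0,0]' 50
python3 - <<'E'
from h import *
s=st()
E
```

```text
time: 4.63
tool_pos: [479.5, 357.0, 24.1]
orientation: [1.097, 1.277, -1.097]
contact_force: [0.0, 0.4, -0.1]
finger_gap: 39.9
t 4.63 pos [479.52 356.96  24.12] F [ 0.02  0.4  -0.14] M [0.04 0.01 0.01] gap 39.93 q [0.44 0.53 1.67 0.   0.94 1.86]
[[-0.     0.989  0.15 ]
 [-0.     0.15  -0.989]
 [-1.    -0.     0.   ]]
```

```bash
python3 -m inch '[0,-0.05,0,0,0,0,0, 0,-0.14,0,0,0,0,0, 0,-0.26,0,0,0,0,0, 0,-0.38,0,0,0,0,0, 0,-0.48,0,0,0,0,0, 0,-0.55,0,0,0,0,0, 0,-0.58,0,0,0,0,0, 0,-0.58,0,0,0,0,0]'
python3 - <<'E'
from h import *
s=st();plan([476,120,170],.16,1)
E
```

```text
time: 5.3
tool_pos: [480.6, 357.5, 171.8]
orientation: [1.1, 1.275, -1.094]
contact_force: [0.5, 0.7, -1.2]
finger_gap: 39.9
t 5.3 pos [480.63 357.49 171.84] F [ 0.54  0.68 -1.16] M [ 0.02  0.13 -0.04] gap 39.9 q [0.44 0.32 1.62 0.   1.2  1.86]
[[ 0.004  0.989  0.15 ]
 [ 0.002  0.15  -0.989]
 [-1.     0.004 -0.001]]
shift share [ 0.0055 -0.1612  0.9364] turn share [-0.0115 -0.0016 -0.0051] | dist 237.5 deg 0.6
```

```bash
python3 -m inch '[0,0,-0.02,0.1,0,0,0, 0,0,-0.04,0.22,0,0,0, 0,0,-0.06,0.36,-0.01,0,0, 0,0,-0.08,0.5,-0.01,0,0, 0,0,-0.11,0.64,-0.01,0,0, 0,0,-0.13,0.78,-0.01,0,0, 0,0,-0.16,0.92,-0.01,0,0]'
python3 - <<'E'
from h import *
s=st();plan([473.5,-119.6,150],.172,1)
E
```

```text
time: 5.88
tool_pos: [473.3, 122.0, 167.6]
orientation: [1.09, 1.282, -1.093]
contact_force: [1.4, 0.0, -1.0]
finger_gap: 39.6
t 5.88 pos [473.3  121.97 167.57] F [ 1.44  0.01 -0.98] M [0.02 0.08 0.05] gap 39.55 q [ 0.01  0.09  1.9  -0.    1.15  1.42]
[[-0.003  0.987  0.158]
 [-0.     0.158 -0.987]
 [-1.    -0.003 -0.   ]]
shift share [ 0.0704 -0.152   0.9542] turn share [-0.0165 -0.0005  0.0034] | dist 242.2 deg 0.8
```

```bash
python3 -m inch '[0,0,-0.02,0.12,-0.005,0,0, 0,0.01,-0.04,0.26,-0.01,0,0, 0,0.02,-0.06,0.4,-0.015,0,0, 0,0.03,-0.08,0.54,-0.015,0,0, 0,0.04,-0.11,0.67,-0.015,0,0, 0,0.05,-0.13,0.79,-0.015,0,0, 0,0.06,-0.145,0.89,-0.015,0,0, 0,0.07,-0.15,0.94,-0.015,0,0, 0,0.07,-0.15,0.954,-0.015,0,0, 0,0.07,-0.15,0.954,-0.015,0,0, 0,0.07,-0.15,0.954,-0.015,0,0]'
python3 - <<'E'
from h import *
s=st();im=camera("wrist");cv2.imwrite("pics/w4.png",im[:,:,::-1]);import pickle;pickle.dump(s,open("s4.pkl","wb"))
crop("pics/w4.png","pics/w4c.png",230,0,410,240,2.5)
E
```

```text
time: 6.8
tool_pos: [474.9, -116.7, 151.0]
orientation: [1.083, 1.287, -1.083]
contact_force: [-1.0, -0.2, -1.3]
finger_gap: 40.1
t 6.8 pos [ 474.92 -116.73  151.03] F [-1.03 -0.22 -1.31] M [-0.    0.07  0.01] gap 40.07 q [-0.48  0.12  1.91  0.    1.11  0.92]
[[-0.001  0.985  0.17 ]
 [ 0.001  0.17  -0.985]
 [-1.    -0.001 -0.001]]
```

View pics/w4.png

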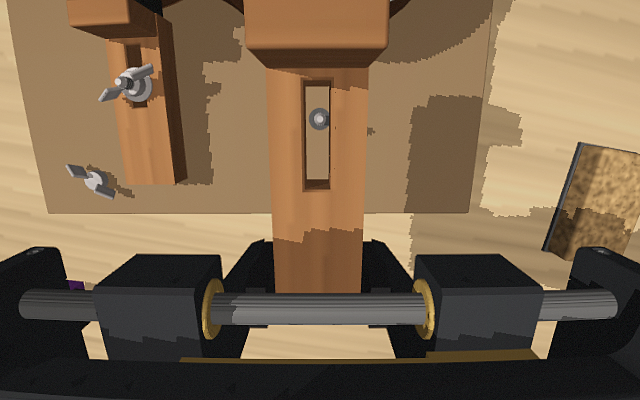

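View pics/w4c.png

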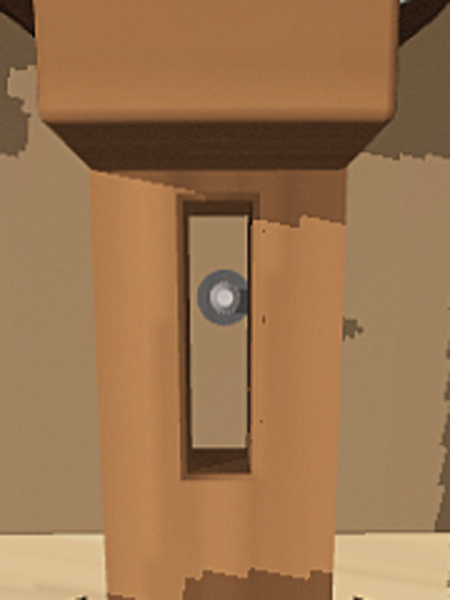

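The slot is seen over the stud at (319,118), which lies inside the opening. I'll compute the slot and stud positions in tool coordinates.

```bash
cat > rel.py <<'E'
from h import *
def tool(uv,depthx):
    "tool coords of pixel on plane tool x=depthx"
    p=camera_params("wrist");H=np.array(p["hand_eye"])
    c=(p["mtx"],p["k1"],H[:3,:3],H[:3,3]);o,v=ray(c,uv);return o+v*(depthx-o[0])/v[0]
E
python3 - <<'E'
from rel import *
np.set_printoptions(precision=2,suppress=True)
def f(x0,y0,k):return lambda x,y:((x+.5)/k-.5+x0,(y+.5)/k-.5+y0)
a=f(230,0,2.5)
zt=151
print("stud tip",tool(a(223,295),zt-66),"foot ring",tool(a(223,298),zt-18))
# underside of slot at tool x=24, top at -1
for n,(x,y) in dict(botL=(190,330),botR=(247.5,330),rear=(218,448),front=(218,214)).items(): print("under",n,tool(a(x,y),24))
for n,(x,y) in dict(L=(184,400),R=(251,400),rear=(217,476),front=(217,196)).items(): print("top",n,tool(a(x,y),-1))
for n,(x,y) in dict(L=(107,590),R=(332,590),Lf=(91,175),Rf=(346,175)).items(): print("base top",n,tool(a(x,y),-1))
E
```

```text
stud tip [85.   69.63  2.47] foot ring [133.    68.89   2.69]
under botL [24.   62.85 -4.13]
under botR [24.   62.85  6.9 ]
under rear [24.   39.85  1.23]
under front [24.   83.94  1.25]
top L [-1.   52.62 -4.28]
top R [-1.   52.62  6.68]
top rear [-1.   39.87  1.11]
top front [-1.   84.04  1.14]
base top L [ -1.    19.38 -18.2 ]
base top R [-1.   19.38 21.27]
base top Lf [ -1.    87.15 -18.15]
base top Rf [-1.   87.16 20.88]
```

```bash
python3 -m inch '[0,0.04,0,0.005,0,0,0, 0,0.1,0,0.005,0,0,0, 0,0.16,0,0.005,0,0,0, 0,0.2,0,0.005,0,0,0, 0,0.215,0,0.005,0,0,0, 0,0.22,0,0.005,0,0,0, 0,0.22,0,0.005,0,0,0, 0,0.22,0,0.005,0,0,0]'
python3 - <<'E'
from h import *
s=st();im=camera("wrist");cv2.imwrite("pics/w5.png",im[:,:,::-1])
crop("pics/w5.png","pics/w5c.png",230,0,410,240,2.5)
E
```

```text
time: 7.52
tool_pos: [476.0, -119.2, 97.2]
orientation: [1.082, 1.284, -1.082]
contact_force: [-0.2, -0.5, -0.7]
finger_gap: 39.6
t 7.52 pos [ 476.04 -119.21   97.23] F [-0.19 -0.54 -0.65] M [-0.04  0.09  0.03] gap 39.58 q [-0.49  0.21  1.94  0.    0.99  0.91]
[[ 0.001  0.985  0.17 ]
 [-0.     0.17  -0.985]
 [-1.     0.001  0.001]]
```

View pics/w5c.png

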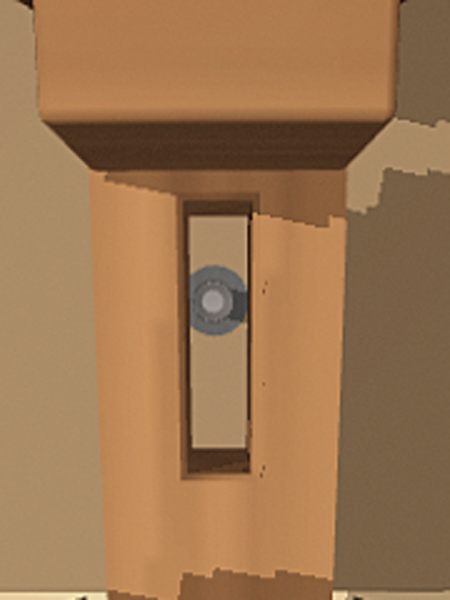

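```bash
python3 - <<'E'
from rel import *
np.set_printoptions(precision=2,suppress=True)
def f(x0,y0,k):return lambda x,y:((x+.5)/k-.5+x0,(y+.5)/k-.5+y0)
a=f(230,0,2.5)
print("tip",tool(a(213,300),31),"foot",tool(a(218.5,301),79))
E
python3 - <<'E'
from h import *
crop("pics/w5.png","pics/w5d.png",300,75,335,195,6)
E
```

```text
tip [31.   68.42  0.24] foot [79.   68.09  1.27]
```

View pics/w5d.png

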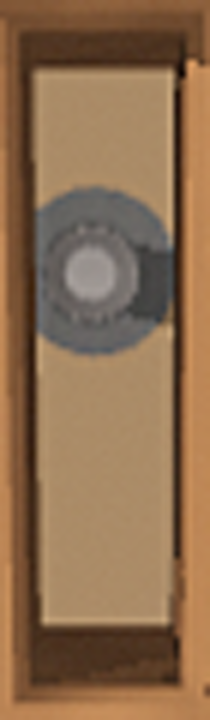

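```bash
python3 -m inch '[0,0,0,-0.0035,0,0,0, 0,0,0,-0.0035,0,0,0, 0,0.02,0,-0.0035,0,0,0, 0,0.02,0,-0.0035,0,0,0, 0,0.02,0,-0.0035,0,0,0, 0,0.02,0,-0.0035,0,0,0]'
python3 - <<'E'
from h import *
s=st();im=camera("wrist");cv2.imwrite("pics/w6.png",im[:,:,::-1])
crop("pics/w6.png","pics/w6d.png",300,75,335,195,6)
E
```

```text
time: 8.07
tool_pos: [475.2, -118.2, 91.5]
orientation: [1.083, 1.285, -1.083]
contact_force: [-0.9, -0.1, -1.8]
finger_gap: 39.6
t 8.07 pos [ 475.24 -118.24   91.52] F [-0.86 -0.06 -1.76] M [ 0.01  0.08 -0.03] gap 39.63 q [-0.49  0.22  1.94 -0.    0.98  0.91]
[[-0.     0.986  0.17 ]
 [ 0.     0.17  -0.986]
 [-1.    -0.    -0.   ]]
```

View pics/w6d.png

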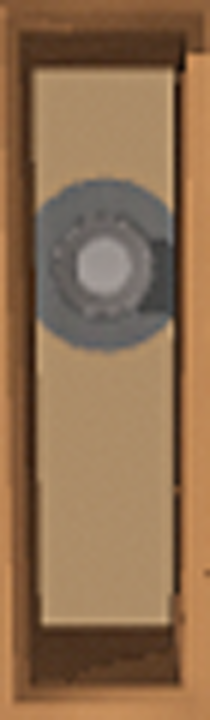

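The stud is now centred in the slot (crop x 104 against a slot centre of 104). I'll lower to just above the board.

```bash
python3 -m inch '[0,0.02,0,0,0,0,0, 0,0.05,0,0,0,0,0, 0,0.08,0,0,0,0,0, 0,0.11,0,0,0,0,0, 0,0.14,0,0,0,0,0, 0,0.165,0,0,0,0,0, 0,0.18,0,0,0,0,0, 0,0.18,0,0,0,0,0, 0,0.18,0,0,0,0,0]'
python3 - <<'E'
from h import *
s=st();im=camera("wrist");cv2.imwrite("pics/w7.png",im[:,:,::-1])
crop("pics/w7.png","pics/w7d.png",300,75,335,195,6)
E
```

```text
time: 8.87
tool_pos: [475.2, -118.2, 46.4]
orientation: [1.083, 1.286, -1.083]
contact_force: [-0.2, 0.2, -1.5]
finger_gap: 39.5
t 8.87 pos [ 475.24 -118.19   46.37] F [-0.17  0.23 -1.54] M [-0.03  0.09 -0.  ] gap 39.54 q [-0.49  0.31  1.95  0.    0.89  0.91]
[[-0.001  0.985  0.17 ]
 [ 0.     0.17  -0.985]
 [-1.    -0.001 -0.   ]]
```

View pics/w7.png

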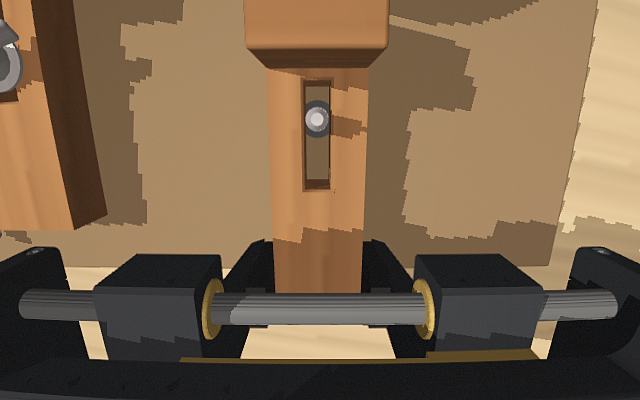

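View pics/w7d.png

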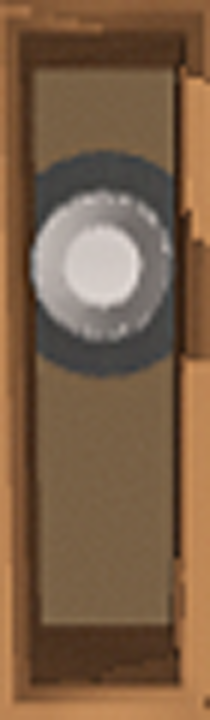

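The stud is through the slot, with about 4 mm left to the board. I'll go down gently and watch Fz.

```bash
python3 -m inch '[0,0.006,0,0,0,0,0, 0,0.012,0,0,0,0,0, 0,0.014,0,0,0,0,0, 0,0.014,0,0,0,0,0]';python3 -m inch '[0,0.0015,0,0,0,0,0, 0,0.0015,0,0,0,0,0, 0,0.0015,0,0,0,0,0]';
```

```text
time: 9.25
tool_pos: [475.4, -118.3, 43.2]
orientation: [1.083, 1.285, -1.083]
contact_force: [-0.5, 0.9, -2.2]
finger_gap: 39.4
time: 9.5
tool_pos: [475.4, -118.3, 42.8]
orientation: [1.083, 1.285, -1.083]
contact_force: [1.1, 0.1, -1.0]
finger_gap: 39.6
```

```bash
for i in 1 ; do python3 -m inch '[0,0.002,0,0,0,0,0, 0,0.002,0,0,0,0,0, 0,0.002,0,0,0,0,0]' | egrep 'pos|force';done;  python3 -m inch '[0,0.002,0,0,0,0,0, 0,0.002,0,0,0,0,0, 0,0.002,0,0,0,0,0]' | egrep 'pos|force'
```

```text
tool_pos: [475.4, -118.3, 42.3]
contact_force: [0.4, -0.4, -2.5]
tool_pos: [475.5, -118.3, 42.1]
contact_force: [-1.5, 0.6, 3.4]
```

```bash
python3 -m inch '[0,-0.0008,0,0,0,0,0, 0,-0.0008,0,0,0,0,0]' | egrep 'pos|force';for i in 1 2 3; do python3 -m inch '[0,0,0,0,0,0,0]' | egrep 'pos|force';done
```

```text
tool_pos: [475.5, -118.3, 42.1]
contact_force: [-0.4, 0.4, 2.6]
tool_pos: [475.5, -118.3, 42.1]
contact_force: [-0.9, 1.5, 2.6]
tool_pos: [475.5, -118.3, 42.1]
contact_force: [-1.7, -0.5, 3.5]
tool_pos: [475.5, -118.3, 42.1]
contact_force: [-1.2, 0.2, 3.1]
```

```bash
python3 -m inch '[0,-0.0015,0,0,0,0,0, 0,-0.0015,0,0,0,0,0]' | egrep 'pos|force';for i in 1 2 3; do python3 -m inch '[0,0,0,0,0,0,0]' | egrep 'pos|force';done
```

```text
tool_pos: [475.3, -118.2, 42.2]
contact_force: [-0.5, -0.3, -1.3]
tool_pos: [475.3, -118.3, 42.2]
contact_force: [0.6, 0.2, -1.4]
tool_pos: [475.3, -118.3, 42.2]
contact_force: [0.9, -0.4, -1.7]
tool_pos: [475.3, -118.3, 42.2]
contact_force: [0.0, 0.0, -1.0]
```

Now it is just off contact. I'll slide forward 8 mm, then look.

```bash
python3 -m inch '[0,0,0.006,0,0,0,0, 0,0,0.014,0,0,0,0, 0,0,0.022,0,0,0,0, 0,0,0.028,0,0,0,0, 0,0,0.032,0,0,0,0, 0,0,0.032,0,0,0,0, 0,0,0.032,0,0,0,0]' | egrep 'time|pos|force'
python3 - <<'E'
from h import *
s=st();im=camera("wrist");cv2.imwrite("pics/w8.png",im[:,:,::-1])
im=camera("scene");cv2.imwrite("pics/s8.png",im[:,:,::-1])
im=camera("top");cv2.imwrite("pics/t8.png",im[:,:,::-1])
crop("pics/w8.png","pics/w8d.png",300,75,335,195,5)
crop("pics/s8.png","pics/s8d.png",230,150,420,290,4)
E
```

```text
time: 11.42
tool_pos: [483.3, -116.9, 42.3]
contact_force: [0.3, 0.8, 0.2]
t 11.42 pos [ 483.29 -116.88   42.3 ] F [0.27 0.76 0.2 ] M [-0.01  0.03 -0.  ] gap 39.28 q [-0.48  0.33  1.93  0.    0.88  0.92]
[[-0.     0.985  0.17 ]
 [ 0.     0.17  -0.985]
 [-1.    -0.    -0.   ]]
```

View pics/w8d.png

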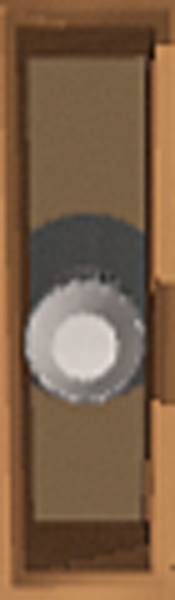

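View pics/s8d.png

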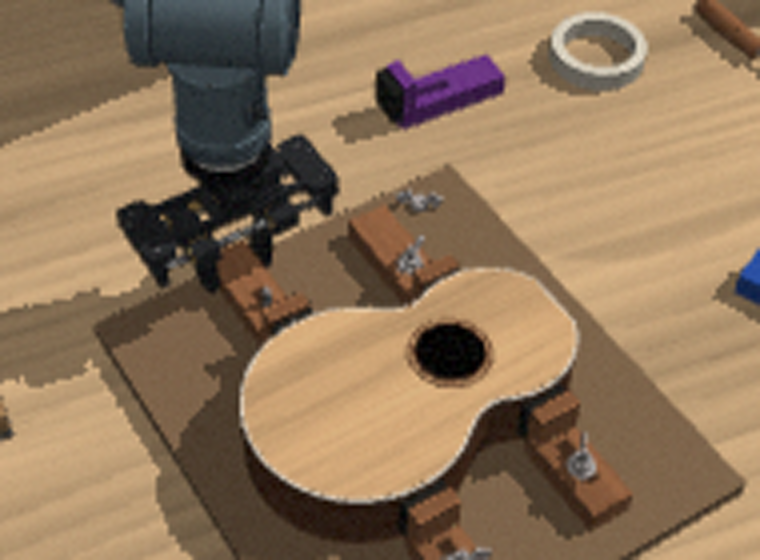

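The stud is inside the slot and the pad is close to the side with nothing touching yet. Now I'll creep forward.

```bash
for k in 1; do
python3 -m inch '[0,0,0.003,0,0,0,0, 0,0,0.006,0,0,0,0, 0,0,0.006,0,0,0,0]' | egrep 'pos|force'
python3 -m inch '[0,0,0.002,0,0,0,0, 0,0,0.002,0,0,0,0, 0,0,0.002,0,0,0,0]' | egrep 'pos|force'
python3 -m inch '[0,0,0.002,0,0,0,0, 0,0,0.002,0,0,0,0, 0,0,0.002,0,0,0,0]' | egrep 'pos|force'; python3 -m inch '[0,0,0.002,0,0,0,0, 0,0,0.002,0,0,0,0, 0,0,0.002,0,0,0,0]' | egrep 'pos|force';done
```

```text
tool_pos: [484.9, -116.7, 42.4]
contact_force: [-0.3, -0.3, -1.6]
tool_pos: [485.2, -116.6, 42.4]
contact_force: [0.1, -0.0, -2.1]
tool_pos: [485.7, -116.5, 42.4]
contact_force: [0.2, 0.0, -1.8]
tool_pos: [486.2, -116.4, 42.3]
contact_force: [0.2, -0.2, -1.0]
```

```bash
for k in 1; do
python3 -m inch '[0,0,0.002,0,0,0,0, 0,0,0.002,0,0,0,0, 0,0,0.002,0,0,0,0]' | egrep 'pos|force'
python3 -m inch '[0,0,0.002,0,0,0,0, 0,0,0.002,0,0,0,0, 0,0,0.002,0,0,0,0]' | egrep 'pos|force'
python3 -m inch '[0,0,0.002,0,0,0,0, 0,0,0.002,0,0,0,0, 0,0,0.002,0,0,0,0]' | egrep 'pos|force'; python3 -m inch '[0,0,0.002,0,0,0,0, 0,0,0.002,0,0,0,0, 0,0,0.002,0,0,0,0]' | egrep 'pos|force';done
```

```text
tool_pos: [486.6, -116.3, 42.3]
contact_force: [-0.7, -0.4, -1.4]
tool_pos: [486.9, -116.2, 42.2]
contact_force: [-1.8, -0.8, -1.9]
tool_pos: [487.4, -116.1, 42.2]
contact_force: [-3.3, -0.7, -1.1]
tool_pos: [487.8, -116.0, 42.2]
contact_force: [-4.5, -0.8, -0.6]
```

```bash
for k in 1; do
python3 -m inch '[0,0,0.002,0,0,0,0, 0,0,0.002,0,0,0,0, 0,0,0.002,0,0,0,0]' | egrep 'pos|force'
python3 -m inch '[0,0,0.002,0,0,0,0, 0,0,0.002,0,0,0,0, 0,0,0.002,0,0,0,0]' | egrep 'pos|force'
python3 -m inch '[0,0,0.002,0,0,0,0, 0,0,0.002,0,0,0,0, 0,0,0.002,0,0,0,0]' | egrep 'pos|force';done
python3 - <<'E'
from h import *
s=st();im=camera("wrist");cv2.imwrite("pics/w9.png",im[:,:,::-1])
crop("pics/w9.png","pics/w9d.png",300,75,335,195,5)
E
```

```text
tool_pos: [488.2, -115.9, 42.1]
contact_force: [-5.4, -1.0, -2.1]
tool_pos: [488.4, -115.8, 42.1]
contact_force: [-6.2, -1.4, 0.2]
tool_pos: [488.7, -115.8, 42.1]
contact_force: [-8.3, -2.4, 0.5]
t 14.32 pos [ 488.7  -115.78   42.12] F [-8.35 -2.36  0.51] M [-0.37  1.06 -0.07] gap 39.52 q [-0.47  0.34  1.92 -0.    0.89  0.93]
[[-0.002  0.985  0.17 ]
 [ 0.     0.17  -0.985]
 [-1.    -0.002 -0.001]]
```

View pics/w9d.png

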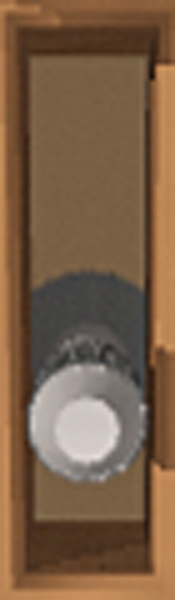

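View pics/w9.png

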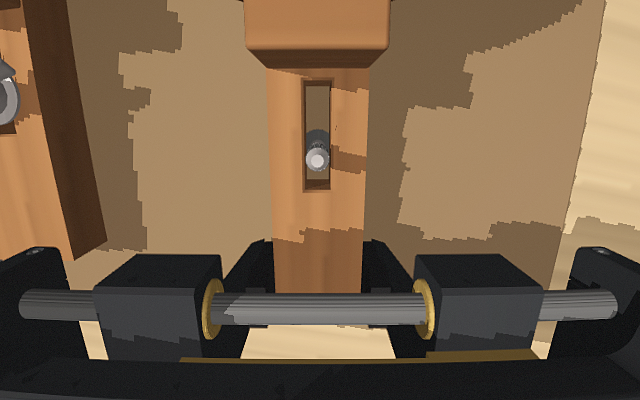

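```bash
for k in 1; do
python3 -m inch '[0,-0.0006,0.002,0,0,0,0, 0,-0.0006,0.002,0,0,0,0, 0,-0.0006,0.002,0,0,0,0]' | egrep 'pos|force'
python3 -m inch '[0,0,0.001,0,0,0,0, 0,0,0.001,0,0,0,0, 0,0,0.001,0,0,0,0]' | egrep 'pos|force'
python3 -m inch '[0,0,0,0,0,0,0, 0,0,0,0,0,0,0]' | egrep 'pos|force';python3 -m inch '[0,0,0,0,0,0,0, 0,0,0,0,0,0,0]' | egrep 'pos|force';done
python3 - <<'E'
from rel import *
def f(x0,y0,k):return lambda x,y:((x+.5)/k-.5+x0,(y+.5)/k-.5+y0)
a=f(300,75,5)
for v in (345,427): print(tool(a(87,v),-24))
E
```

```text
tool_pos: [489.0, -115.7, 42.1]
contact_force: [-8.1, -1.9, -0.3]
tool_pos: [489.1, -115.6, 42.1]
contact_force: [-8.6, -2.8, 1.1]
tool_pos: [489.0, -115.7, 42.1]
contact_force: [-8.9, -2.6, 1.6]
tool_pos: [489.0, -115.6, 42.1]
contact_force: [-8.5, -3.1, 1.0]
[-24.          60.87978248   1.35897028]
[-24.          55.47285549   1.35762094]
```

```bash
for k in 1; do
python3 -m inch '[0,-0.0012,0,0,0,0,0, 0,-0.0012,0.002,0,0,0,0, 0,-0.0012,0.002,0,0,0,0]' | egrep 'pos|force'
python3 -m inch '[0,0,0,0,0,0,0, 0,0,0,0,0,0,0]' | egrep 'pos|force';
python3 -m inch '[0,0,0.002,0,0,0,0, 0,0,0.002,0,0,0,0, 0,0,0.002,0,0,0,0]' | egrep 'pos|force'
python3 -m inch '[0,0,0,0,0,0,0, 0,0,0,0,0,0,0]' | egrep 'pos|force';done
```

```text
tool_pos: [489.5, -115.5, 42.2]
contact_force: [-7.9, -3.2, -2.0]
tool_pos: [489.5, -115.5, 42.2]
contact_force: [-7.9, -3.0, -1.6]
tool_pos: [489.6, -115.4, 42.1]
contact_force: [-8.7, -3.8, -0.7]
tool_pos: [489.6, -115.4, 42.1]
contact_force: [-10.0, -4.0, 0.3]
```

```bash
for k in 1; do
python3 -m inch '[0,-0.001,0,0.0015,0,0,0, 0,-0.001,0.002,0.0015,0,0,0, 0,-0.001,0.002,0.0015,0,0,0, 0,-0.001,0.002,0.0015,0,0,0]' | egrep 'pos|force'
python3 -m inch '[0,0,0,0,0,0,0, 0,0,0,0,0,0,0]' | egrep 'pos|force';done
python3 - <<'E'
from h import *
s=st();im=camera("wrist");cv2.imwrite("pics/w10.png",im[:,:,::-1])
crop("pics/w10.png","pics/w10d.png",300,75,335,195,5)
E
```

```text
tool_pos: [489.9, -115.5, 42.2]
contact_force: [-9.8, -3.9, -0.7]
tool_pos: [489.9, -115.5, 42.2]
contact_force: [-10.0, -3.6, -1.3]
t 16.53 pos [ 489.91 -115.49   42.21] F [-9.98 -3.64 -1.32] M [-0.46  1.45 -0.14] gap 39.65 q [-0.47  0.34  1.92 -0.    0.89  0.93]
[[-0.004  0.985  0.17 ]
 [ 0.001  0.17  -0.985]
 [-1.    -0.004 -0.002]]
```

View pics/w10d.png

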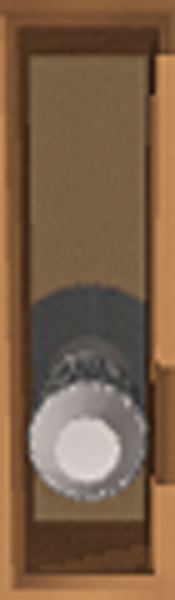

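```bash
for k in 1; do
python3 -m inch '[0,0.0006,0,0.001,0,0,0, 0,0.0006,0,0.002,0,0,0, 0,0.0006,0,0.002,0,0,0]' | egrep 'pos|force'
python3 -m inch '[0,0,0,0,0,0,0, 0,0,0,0,0,0,0]' | egrep 'pos|force';done
python3 - <<'E'
from h import *
F=[]
for i in range(4): camera("top"); s=state();F.append(s["contact_force"])
print(np.mean(F,0));st()
for n in("scene","top"): cv2.imwrite(f"pics/{n}11.png",camera(n)[:,:,::-1])
crop("pics/scene11.png","pics/s11d.png",230,150,420,290,4)
crop("pics/top11.png","pics/t11d.png",255,70,400,220,4)
E
```

```text
tool_pos: [490.0, -115.7, 42.2]
contact_force: [-10.0, -1.1, 1.8]
tool_pos: [489.9, -115.7, 42.1]
contact_force: [-10.6, -1.9, 0.9]
[-10.0023971   -1.40363405   0.3018734 ]
t 17.2 pos [ 489.95 -115.71   42.13] F [-10.2   -0.88   0.4 ] M [-0.23  1.39 -0.02] gap 39.5 q [-0.47  0.34  1.91 -0.    0.89  0.93]
[[-0.005  0.985  0.17 ]
 [ 0.001  0.17  -0.985]
 [-1.    -0.004 -0.002]]
```

View pics/s11d.png

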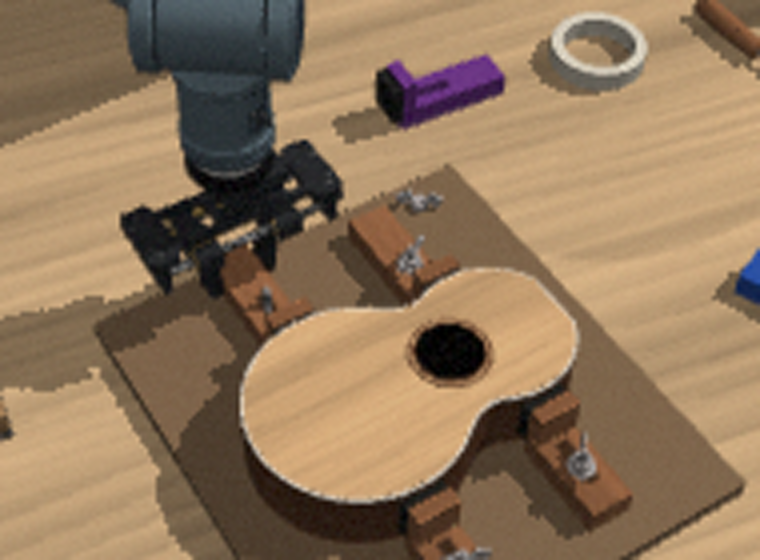

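View pics/t11d.png

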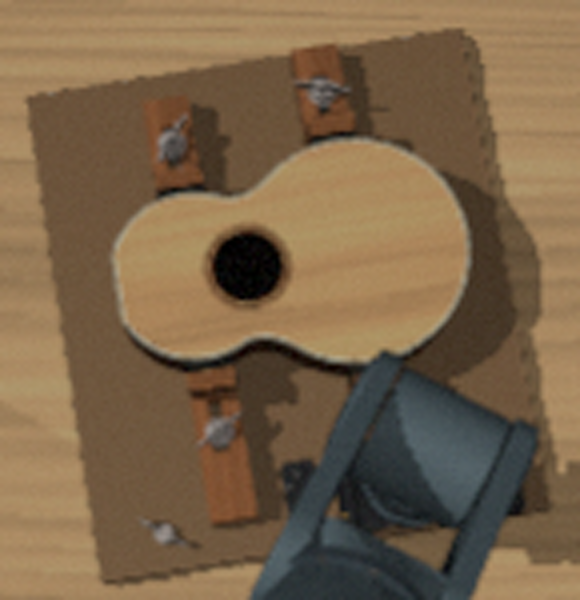

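```bash
python3 -m inch '[0,0,0.001,0,0,0,0, 0,0,0.001,0,0,0,0, 0,0,0.001,0,0,0,0]' | egrep 'pos|force'
python3 - <<'E'
from h import *
F=[];P=[]
for i in range(6): camera("top"); s=state();F.append(s["contact_force"]);P.append(s["tool_pos"])
print(np.mean(F,0),np.mean(P,0));st()
cv2.imwrite("pics/w12.png",camera("wrist")[:,:,::-1])
crop("pics/w12.png","pics/w12d.png",300,75,335,195,5)
E
```

```text
tool_pos: [490.0, -115.7, 42.2]
contact_force: [-11.4, -0.7, 2.6]
[-11.29064789  -1.21092072   1.67050527] [ 489.98056315 -115.71699508   42.14492632]
t 17.85 pos [ 489.97 -115.71   42.13] F [-11.16  -1.36   2.4 ] M [-0.34  1.63 -0.02] gap 39.79 q [-0.47  0.34  1.91 -0.    0.89  0.93]
[[-0.005  0.985  0.17 ]
 [ 0.001  0.17  -0.985]
 [-1.    -0.005 -0.002]]
```

View pics/w12d.png

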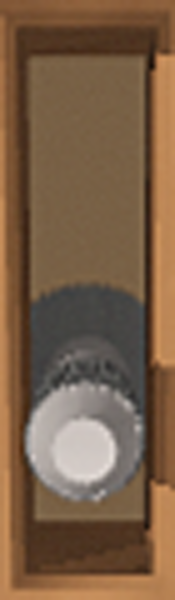

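```bash
python3 -m inch '[0,-0.0006,0,0,0,0,0, 0,-0.0006,0,0,0,0,0, 0,-0.0006,0,0,0,0,0]' | egrep 'pos|force'
python3 - <<'E'
from h import *
F=[];P=[]
for i in range(6): camera("top"); s=state();F.append(s["contact_force"]);P.append(s["tool_pos"])
print(np.mean(F,0),np.mean(P,0),s["time"])
E
```

```text
tool_pos: [490.0, -115.7, 42.2]
contact_force: [-10.5, -2.0, 1.7]
[-10.44880796  -1.98022891  -0.25252732] [ 489.97758856 -115.71025383   42.15978383] 18.45
```

```bash
python3 -c "
from station import *
print(job_done())"
```

```text
the job is handed in; nothing more can be done
None
```

The brown padded stop is on the bare stud, flat on the board and pressed square against the ukulele's side. I handed the job in with the gripper still holding it.

- **Grip:** I hold the stop about 56 mm behind its origin, so the fingers are well behind the stud and it is clear for the wing nut.
- **Push on the pad:** the force along the push direction was about 10.6 N, averaged over 6 readings. About 1 N of downward load can take up to 0.6 N of that in friction, so the pad should see about 10 N. Sideways force was near zero at the last full check (about 0.2 N at the end).
- **Position check:** by arm travel since first contact and by the stud's place in the slot, the pad is squeezed about 3.7–3.8 mm. That is roughly 9.3–9.5 N, slightly below the force reading but within measuring error.
- **Flatness and squareness:** the tool was at its board-contact height to within 0.1 mm, tilted forward about 0.005 rad. Its heading agrees with the board's to within a few thousandths of a radian.
- **Other things:** the last pictures showed the ukulele, the fastened stops, the wing nut and the other nearby things unmoved. The largest push I read was about 11.5 N, against the 25 N limit. The clock stood at about 18.5 s at hand-in.

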